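# Tighten the sample clamp's ring collar with the bar

### The arm

A 6-joint arm with a two-finger parallel gripper is mounted at the origin on a cart in front of the work surface, level with it; the furniture and walls round the work are solid. World frame = base frame: x ahead of the robot, y to its left, z up, the work surface at z = 0. Lengths are in mm, angles in degrees, forces in N, time in s.
With the tool pointing down it reaches from about 350 to 850 mm from the base axis. Payload 8.1 kg.
Tool frame: the origin (TCP) lies at the very end of the fingers, on their centre line; the grasp point (between the pads) lies 19 mm behind it; z points along the fingers, y is the line along which they close (so a half turn about z gives the same grasp; the last joint's range is limited). The gripper opens to 85 mm and grips with 20 to 120 N. Pads are 22 mm wide; open, the fingers measure 114 mm over their backs; the gripper's body (76 mm by 85 mm) begins 54 mm behind the grasp point. The pads swing forward as they close: fully open they stand 13 mm farther back than shut.
Start: joints at [-82.128, 7.471, 85.268, -0, 87.261, -4.893], TCP at [132.597, -585.169, 231.292] pointing down, gripper open.
Joint ranges: [-169.43, 169.43], [-51.17, 129.36], [1.28, 143.12], [-76.62, 256.62], [0, 156.53], [-152.29, 152.29]. Speed limits (degrees/s): [136.94, 136.94, 159.86, 180, 180, 180].

### API

Orientations are given as [roll, pitch, yaw] about the fixed x, y, z axes, in that order (R = Rz(yaw) Ry(pitch) Rx(roll)).
In Python, from bench import sense, eyes, job, models gives the robot as it stands. The module is installed in compiled form; this text tells all that it offers.
- The arm moves only by the tool apply_moves, never from a script. Its argument "rows" is a list of rows, each a list of 6 numbers: the shift along the tool's x, y, z in mm, then the turn, a rotation vector about the tool's x, y, z in rad. In form: [[dx, dy, dz, rx, ry, rz], ...]. A call has exactly 5 rows; each row shifts and turns the commanded pose from where the row before left it, along the tool's axes as they then stand; what a row does not reach is not made up. A row lasts 1/8 s, in which the tool goes at most 62.5 mm and 10.7 degrees, less where a joint would pass 70% of its speed; a pose out of reach is approached as far as the arm can. A call is refused whole if a number of a shift passes 62.5 or a number of a turn 0.188, either way. A call with a gripper value outside its range is refused whole. "fingers" is the finger opening in mm, from 0 to 85.4, set as the call begins (left out, the last holds). The fingers move at their own pace and stop on an object; "grip_force" is the grip in N (left out, the last holds). Time passes only in rows, so rows that do not move let the fingers close, or fill a call up. It gives the time, the measured TCP pose, the force, the opening and the grip force at its end, in the units of the state.
- sense(): the state, without advancing time (a new reading comes with each control period).
- eyes.snapshot(name): name is "scene" or "top" or "wrist"; returns (picture, depth): 400x640x3 uint8, red, green, blue; 400x640 float32, mm along the optical axis (not along the pixel's ray), 0 where there is no reading.
- eyes.get_calibration(name): a dict with "intrinsics" (3x3 intrinsics, pixels), "R" (3x3) and "t" (3): a world point X has camera coordinates R X + t; the wrist camera has in their place "mount" (4x4, takes a point from camera to tool coordinates, whose origin is the TCP and whose axes are the flange's). Camera axes: x right, y down, z forward; pixel columns grow to the right and rows downward; lengths in mm; the calibration is good to about 2 mm. A picture is of the moment at which its call begins: read the wrist's pose just before it. get_calibration takes no time and is no camera call.
- job.hand_in(): hands the job in; it is judged then, once.
Trained networks look in the newest picture that a camera, given by its name, has taken for a name from the list of things; names that differ only in an ending like _2 or _b are one class to them, and where a whole thing is asked for, a point or a joint stands for the part that bears it (a point fixed in the world has none). Each returns a list of dicts, best first, with "confidence" (0 to 1); they miss things now and then, are a little off and sometimes report something else, mostly with a low value. They report only what shows in the picture. A call takes as long as a camera call. They do not tell look-alikes from the thing itself.
- models.boxes_of(name, camera): "xyz" ([x, y, z] in mm, in world coordinates, good to about 4 mm: the middle of the surface that is visible of it).
- models.cut_out(name, camera): "pixels" (400x640 bool, what is visible of it).
- models.place_of(name, camera): "xyz" ([x, y, z] in mm, in world coordinates, good to about 4 mm: a listed point, or the origin of a listed thing).
The state is a dict: "time": time; "joint_pos": joint angles; "qd": joint speeds; "joint_efforts": joint torques, N m; "tool_pos": TCP position; "tcp_rot": TCP orientation; "ft_force": force on the tool from outside, world axes, zero at the start; "wrist_torque": the same for the moment, N m; "finger_gap": finger opening in mm; "grip_force": force on a finger pad.
Only numpy, scipy, OpenCV 4.12 (cv2) and the standard library are available. Lean on these libraries where they do the work, as an engineer would, in place of code of your own. Each camera call takes 0.05 s, during which the arm holds its last target. There are 200 camera calls.

### The job

Clamp the reference disc: use the steel bar in the round collar's holes to turn the collar clockwise (seen from above), moving the bar to another hole whenever it nears a keeper, until the spindle pad sits firmly on the disc and the collar stops. Feel for that stop and do not force it (never push the bar on the collar with more than 25 N), turn the collar with the bar only, and leave the other things where they are. Then put the bar back upright in its stand.

Things in the scene. Friction and masses are not known exactly. Their poses are not given: they have to be found in the camera images.
- clamp: Sample clamp, fixed to the table: grey base plate 120 x 165 x 14 mm, two steel pillars 22 mm thick at its local y = +-66 mm, a grey head plate, on top of it the round collar. Origin: centre of the underside; z up; its front looks to local -x, the robot's side. Its axis is the collar's axis.
- keeper (a point): Inner end of the keeper on the clamp's local +y side; its twin mirrors it at -y. Keepers are dark blocks 16 mm wide in local x, from 37 to 83 mm off the axis, top 11.5 mm above the collar's top. They overhang the collar and block the bar: it can be swept only within about 57 degrees to either side of the clamp's front (or back).
- collar: Steel ring collar, 100 mm across, 18 mm thick, top face 110 mm above the table. Origin: on the axis in the top face; z up; turns with the collar. Clockwise from above drives the spindle down, 0.4 mm per radian; 2.1 to 3.5 rad are to go at the start. Friction about 0.12 N m (3 N at a hole); it stays where left. When the pad meets the disc the torque rises by some 14 N m per radian.
- hole0 (a point): Mouth centre of one of the collar's 8 equal holes (the one on the collar's own x axis). Holes are round, upright, 13.5 mm wide, 15 mm deep, on a circle of 38 mm radius round the collar's axis, one every 45 degrees.
- pad (a point): Centre of the underside of the spindle's pressing pad (32 mm wide), on the clamp's axis; it does not turn, only goes down. The threaded spindle, 22 mm thick, stands some 22 mm out of the collar's middle.
- disc_top (a point): Centre of the top of the reference disc on the clamp's anvil (disc 40 mm wide, 12 mm thick, fixed), 38 mm above the table: where the pad ends up.
- bar: Steel pin bar, 110 mm long, about 0.15 kg, upright at the start with its pin in the stand. Origin: the pin's tip; z runs up the bar. From the tip: a pin 10 mm thick and 14 mm long with a tapered end, a shoulder flange 22 mm across from 14 to 19 mm, then a round handle 14 mm thick up to 110 mm.
- stand: Grey block 70 x 70 x 34 mm, fixed to the table, the bar's stand. Origin: centre of its underside. In the middle of its top a hole 13 mm wide and 20 mm deep; with the bar home, its shoulder rests on the block and its tip is 20 mm above the table.
- weight_200: brass check weight 29 x 46 mm, bystander, origin at its underside
- weight_500: grey check weight 38 x 62 mm, bystander, origin at its underside
- loose_disc: second reference disc 40 x 12 mm lying on the table, bystander
- dropper: brown dropper bottle 29 x 81 mm, bystander
- carton: small taped carton 68 x 110 x 50 mm, bystander
- screwdriver: screwdriver 195 mm long, lying, bystander
There are look-alikes about, which are no part of the job. Leave any orange or red look-alike of the stand alone.

How it is judged (in metres and radians):
On the way, in this order (a step that is already met when the one before it is completed fails the run):
1. the bar's pin is down in one of the collar's holes (z of bar in the frame of collar below -0.005 m and horizontal distance between bar and collar between 0.034 and 0.042 m), for 0.1 s.
2. the collar has been turned until the pad sits on the disc (gap under 0.05 mm) (z of pad in the frame of disc_top below 5e-05 m), for 0.2 s.
At the end, for the whole second after the job is handed in: The pad sits on the disc (gap under 0.05 mm), and the bar stands still and upright (within 0.15 rad) in its stand's hole, its tip within 6 mm of the hole's middle and its shoulder within 4 mm of the block's top (z of pad in the frame of disc_top below 5e-05 m and horizontal distance between bar and stand below 0.006 m and z of bar in the frame of stand below 0.024 m and angle between bar's own z axis and vertical below 0.15 rad and linear speed of bar below 0.02 m/s); the robot touches nothing.
It fails at once if the bar is pushed on the collar with more than 25 N (contact force between bar and collar above 25 N).
It fails at once if the robot touches the collar itself (contact force between any of the fingers, the arm and collar above 1 N).
It fails at once if a bystander is moved by more than 20 mm (distance of any of weight_200, weight_500, loose_disc, dropper, carton, screwdriver from where it was at the start of the episode above 0.02 m).
It also fails if it takes over 72 s, if anything falls off the work surface, if the arm or the gripper's body presses on something with over 40 N, if the wrist force passes 120 N, or if a joint passes its speed limit or range.

## Working session

There is one attempt and no reset: what is moved stays moved. The work goes in short steps, Python scripts to look and compute and a tool call to move; the robot and the scene stay as the last step left them, time stands still between calls to the robot, and variables do not carry over. Pictures are saved under pics/ and viewed, at most 10 in all, crops included, and the job is handed in when it is done.

Besides the shell and the picture viewer there is one more tool, called after "Request:" by a JSON object that holds its "op" and its "data". apply_moves: Moves the arm, as the interface text tells. Its arguments: {"type":"object","properties":{"rows":{"type":"array"},"fingers":{"type":"number"},"grip_force":{"type":"number"}},"required":["rows"]}

```bash
mkdir -p pics
cat > h.py <<'E'
import numpy as np, cv2
from bench import sense, eyes, job, models
def snap(c,f=None):
    p,d=eyes.snapshot(c)
    if f: cv2.imwrite('pics/'+f,p[:,:,::-1])
    return p,d
def px(c,X):
    k=eyes.get_calibration(c); q=np.array(k['R'])@np.array(X)+np.array(k['t']).ravel(); q=np.array(k['intrinsics'])@q; return (q[:2]/q[2]).round()
E
python3 - <<'E'
from h import *
for c in('scene','top'):
    snap(c,c+'.png')
    for n in('bar','stand','clamp','collar','hole0','keeper'):
        for r in models.place_of(n,c)[:3]: print(c,n,np.round(r['xyz']),round(r['confidence'],2),px(c,r['xyz']))
s=sense();print(s)
E
```

```text
scene bar [474. 304.  24.] 0.43 [286. 248.]
scene stand [600. 310.  -0.] 0.75 [256. 240.]
scene stand [470. 297.   0.] 0.69 [289. 254.]
scene stand [489. 426.   2.] 0.64 [251. 273.]
scene clamp [746. 121.   2.] 0.64 [267. 202.]
scene clamp [549. -73.   2.] 0.59 [343. 198.]
scene collar [550. -73. 110.] 0.75 [343. 171.]
scene collar [ 563. -106.  109.] 0.72 [346. 167.]
scene hole0 [ 563. -108.  111.] 0.77 [346. 167.]
scene keeper [546. -36. 112.] 0.98 [338. 174.]
top bar [472. 297.  20.] 0.64 [246. 230.]
top stand [493. 423.   1.] 0.79 [204. 225.]
top stand [472. 295.  -0.] 0.76 [247. 231.]
top clamp [548. -74.  -0.] 0.57 [374. 203.]
top collar [551. -69. 112.] 0.58 [376. 194.]
top hole0 [ 560. -110.  111.] 0.92 [391. 191.]
top keeper [545. -34. 118.] 0.71 [363. 196.]
top keeper [553. -76.  -4.] 0.59 [374. 201.]
{'time': 0.7, 'joint_pos': array([-8.21266515e+01,  7.47169310e+00,  8.52661710e+01, -1.40575116e-03,
        8.72612606e+01, -4.89226298e+00]), 'qd': array([ 0.05734103, -0.03089586,  0.07688566, -0.06254241,  0.10163593,
        0.00860278]), 'joint_efforts': array([-1.49405327e-05, -5.69145262e+01, -5.00753081e+01, -3.75640011e-04,
        9.93802532e-04,  4.53960854e-05]), 'tool_pos': array([ 132.60122463, -585.1799843 ,  231.30235617]), 'tcp_rot': array([1.79999248e+02, 1.47368183e-03, 1.27656786e+01]), 'ft_force': array([-0.27349201,  0.74786097,  0.1843107 ]), 'wrist_torque': array([ 0.02386979,  0.01640287, -0.01637761]), 'grip_force': 0.0, 'finger_gap': 85.43397878351918}
```

View pics/scene.png

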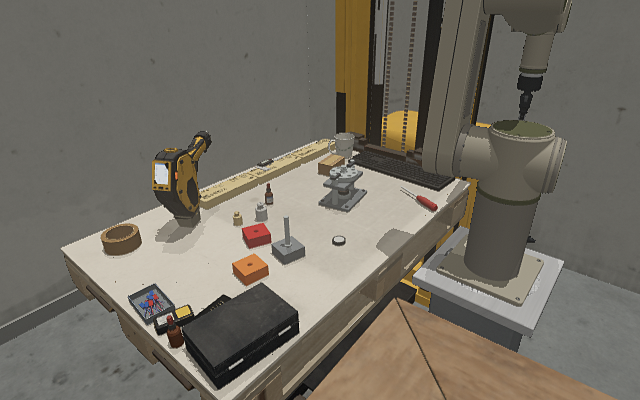

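View pics/top.png

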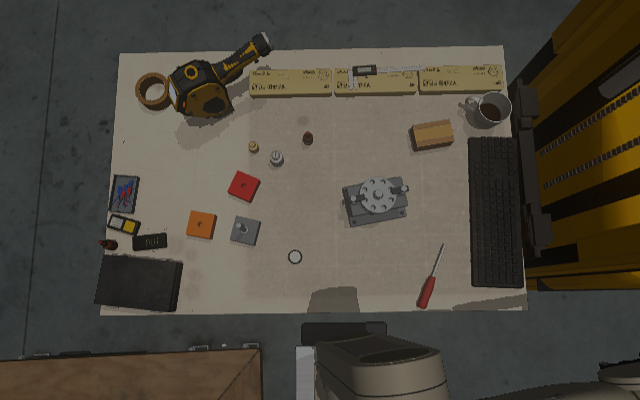

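Scene picture: the grey block with the upright bar is at (289,250). The look-alikes are red at (256,235) and orange at (251,268), so I choose the grey one. The clamp is at (343,185). Top picture: stand and bar at (246,230), clamp at (376,196), with keepers at (352,201) and (405,188).

Request:
{"op": "apply_moves", "data": {"rows": [[0,0,0,0,0,0.186],[0,0,0,0,0,0.037],[50,-50,0,0,0,0],[50,-50,0,0,0,0],[50,-50,0,0,0,0]], "fingers": 60, "grip_force": 60}}

```text
time: 1.32
tool_pos: [266.2, -451.3, 231.3]
tcp_rot: [180.0, -0.0, 0.1]
ft_force: [1.2, -0.3, 0.6]
finger_gap: 60.0
grip_force: 0.0
```

```bash
cat >> h.py <<'E'
from scipy.spatial.transform import Rotation as Ro
def wcam():
    s=sense();k=eyes.get_calibration('wrist');M=np.array(k['mount']);T=np.eye(4);T[:3,:3]=Ro.from_euler('xyz',s['tcp_rot'],degrees=True).as_matrix();T[:3,3]=s['tool_pos']
    return T@M,np.array(k['intrinsics'])
def wpx(X,C,K):
    q=np.linalg.inv(C)@np.append(X,1);q=K@q[:3];return q[:2]/q[2]
def onplane(uv,z,C,K):
    uv=np.atleast_2d(uv);r=(C[:3,:3]@np.linalg.inv(K)@np.c_[uv,np.ones(len(uv))].T).T
    return C[:3,3]+r*((z-C[2,3])/r[:,2])[:,None]
E
python3 - <<'E'
from h import *
print(eyes.get_calibration('wrist')); s=sense();print(s['time'],s['tool_pos'],s['tcp_rot'],s['joint_pos'])
E
```

```text
{'intrinsics': array([[344.50707516,   0.        , 319.06076876],
       [  0.        , 344.50707516, 199.46474008],
       [  0.        ,   0.        ,   1.        ]]), 'mount': array([[-3.98416744e-04, -9.45856409e-01, -3.24585111e-01,
         8.26312425e+01],
       [ 9.99999891e-01, -2.97575962e-04, -3.60314030e-04,
         2.13196796e-01],
       [ 2.44216608e-04, -3.24585219e-01,  9.45856425e-01,
        -1.43820157e+02],
       [ 0.00000000e+00,  0.00000000e+00,  0.00000000e+00,
         1.00000000e+00]])}
1.325 [ 266.1685477  -451.30418251  231.33640989] [ 1.79985806e+02 -1.98097098e-02  1.24683408e-01] [-6.50851930e+01 -4.38196647e+00  9.73304945e+01  1.20489352e-02
  8.70302799e+01  2.47895040e+01]
```

Request:
{"op": "apply_moves", "data": {"rows": [[45,-60,0,0,0,0],[45,-60,0,0,0,0],[45,-60,0,0,0,0],[45,-60,0,0,0,0],[45,-60,0,0,0,0]]}}

```text
time: 1.95
tool_pos: [453.8, -200.9, 231.7]
tcp_rot: [180.0, -0.1, 0.2]
ft_force: [1.2, -0.6, -0.8]
finger_gap: 60.3
grip_force: 0.0
```

Request:
{"op": "apply_moves", "data": {"rows": [[25,-60,0,0,0,0],[0,0,0,0,0,0],[0,0,0,0,0,0],[0,0,0,0,0,0],[0,0,0,0,0,0]]}}

```text
time: 2.58
tool_pos: [476.4, -146.3, 231.3]
tcp_rot: [180.0, -0.0, -0.1]
ft_force: [-1.1, 0.5, 0.6]
finger_gap: 60.3
grip_force: 0.0
```

Run:
```python
from h import *
C,K=wcam();p,d=snap('wrist','w1.png')
np.savez('w1.npz',C=C,K=K,p=p,d=d)
print(sense()['tool_pos'])
for n in('clamp','collar','hole0','keeper'):
    for r in models.place_of(n,'wrist')[:3]: print(n,np.round(r['xyz'],1),round(r['confidence'],2),wpx(r['xyz'],C,K).round())
# depth points at collar top: height histogram
v,u=np.mgrid[0:400,0:640];P=np.stack([(u-K[0,2])/K[0,0]*d,(v-K[1,2])/K[1,1]*d,d],-1)@C[:3,:3].T+C[:3,3]
h,e=np.histogram(P[...,2],bins=np.arange(95,140,1));print(dict(zip(e[:-1],h)))
```

```text
[ 476.41403679 -146.13013678  231.30831801]
clamp [ 5.503e+02 -6.840e+01  4.000e-01] 0.65 [244.  90.]
hole0 [ 569.2 -110.8  111.3] 0.59 [269.  66.]
keeper [548.4 -34.6 114.1] 0.6 [165.  97.]
{np.int64(95): np.int64(433), np.int64(96): np.int64(670), np.int64(97): np.int64(265), np.int64(98): np.int64(95), np.int64(99): np.int64(108), np.int64(100): np.int64(67), np.int64(101): np.int64(75), np.int64(102): np.int64(80), np.int64(103): np.int64(93), np.int64(104): np.int64(86), np.int64(105): np.int64(75), np.int64(106): np.int64(92), np.int64(107): np.int64(89), np.int64(108): np.int64(134), np.int64(109): np.int64(642), np.int64(110): np.int64(3757), np.int64(111): np.int64(5284), np.int64(112): np.int64(1497), np.int64(113): np.int64(68), np.int64(114): np.int64(17), np.int64(115): np.int64(20), np.int64(116): np.int64(30), np.int64(117): np.int64(24), np.int64(118): np.int64(17), np.int64(119): np.int64(38), np.int64(120): np.int64(88), np.int64(121): np.int64(455), np.int64(122): np.int64(995), np.int64(123): np.int64(600), np.int64(124): np.int64(81), np.int64(125): np.int64(27), np.int64(126): np.int64(28), np.int64(127): np.int64(157), np.int64(128): np.int64(462), np.int64(129): np.int64(337), np.int64(130): np.int64(72), np.int64(131): np.int64(118), np.int64(132): np.int64(368), np.int64(133): np.int64(184), np.int64(134): np.int64(22), np.int64(135): np.int64(0), np.int64(136): np.int64(0), np.int64(137): np.int64(0), np.int64(138): np.int64(0)}
```

View pics/w1.png

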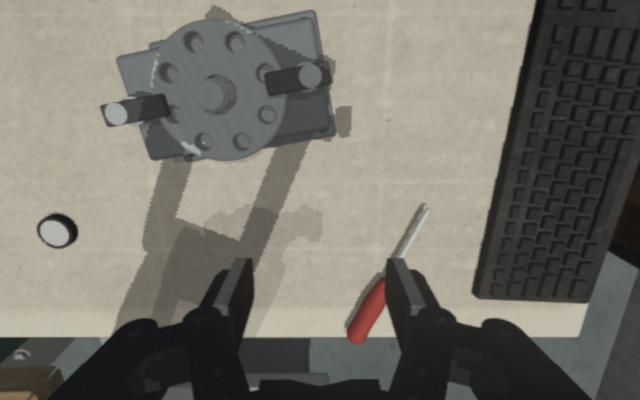

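The wrist picture shows the collar around (217,90) with 8 holes, e.g. (202,142), (241,136), (267,115), (172,114). The keepers are at (135,110) and (297,78).

Run:
```python
from h import *
from scipy.optimize import least_squares
z=np.load('w1.npz');C,K,d=z['C'],z['K'],z['d']
uv=np.array([(194,42),(235,41),(266,72),(267,115),(241,136),(202,142),(172,114),(169,72)])
P=onplane(uv,110.5,C,K)[:,:2]
f=lambda q:np.concatenate([(lambda a:(P-np.c_[q[0]+38*np.cos(a),q[1]+38*np.sin(a)]).ravel())(q[2]-np.arange(8)*np.pi/4)])
a0=np.arctan2(*(P[0]-P.mean(0))[::-1]);r=least_squares(f,[*P.mean(0),a0]);print('holes',r.x[:2],np.degrees(r.x[2]),np.abs(r.fun).max(),P.round(1))
v,u=np.mgrid[0:400,0:640];W=np.stack([(u-K[0,2])/K[0,0]*d,(v-K[1,2])/K[1,1]*d,d],-1)@C[:3,:3].T+C[:3,3]
R=np.hypot(W[...,0]-r.x[0],W[...,1]-r.x[1])
m=(abs(W[...,2]-110.5)<2.5)&(R<60)
c,rad=cv2.minEnclosingCircle(W[m][:,:2].astype(np.float32));print('disc',c,rad)
k=(abs(W[...,2]-122.3)<2)&(R<90)&(R>35);Q=W[k][:,:2];L=Q[:,1]>r.x[1];a,b=Q[L].mean(0),Q[~L].mean(0);print('keep',a,b,np.degrees(np.arctan2(-(a-b)[0],(a-b)[1])))
```

```text
holes [551.0243427  -72.60027433] 21.927040255239 3.8342797573967573 [[ 585.3  -58.9]
 [ 585.9  -87.7]
 [ 565.4 -108.4]
 [ 535.2 -107.5]
 [ 519.6  -86.9]
 [ 515.1  -56.6]
 [ 536.1  -36.5]
 [ 565.6  -38.5]]
disc (549.1257934570312, -67.97490692138672) 54.82209396362305
keep [540.83672833 -20.37843731] [ 560.41242325 -128.61977746] 10.251267129377775
```

Request:
{"op": "apply_moves", "data": {"rows": [[-7,-60,0,0,0,0],[-7,-60,0,0,0,0],[-7,-60,0,0,0,0],[-7,-60,0,0,0,0],[-7,-60,0,0,0,0]]}}

```text
time: 3.45
tool_pos: [441.5, 156.8, 231.6]
tcp_rot: [-180.0, -0.1, -0.0]
ft_force: [1.1, 0.3, 0.2]
finger_gap: 59.7
grip_force: 0.0
```

Request:
{"op": "apply_moves", "data": {"rows": [[0,-60,0,0,0,0],[0,0,0,0,0,0],[0,0,0,0,0,0],[0,0,0,0,0,0],[0,0,0,0,0,0]]}}

```text
time: 4.08
tool_pos: [442.2, 213.9, 231.4]
tcp_rot: [180.0, -0.0, -0.1]
ft_force: [0.1, -0.2, 0.1]
finger_gap: 59.8
grip_force: 0.0
```

Run:
```python
from h import *
C,K=wcam();p,d=snap('wrist','w2.png')
np.savez('w2.npz',C=C,K=K,p=p,d=d)
print(sense()['tool_pos'])
for n in('bar','stand'):
    for r in models.place_of(n,'wrist')[:3]: print(n,np.round(r['xyz'],1),round(r['confidence'],2),wpx(r['xyz'],C,K).round())
r=models.cut_out('bar','wrist')
v,u=np.mgrid[0:400,0:640];W=np.stack([(u-K[0,2])/K[0,0]*d,(v-K[1,2])/K[1,1]*d,d],-1)@C[:3,:3].T+C[:3,3]
m=(W[...,2]>121)&(np.hypot(W[...,0]-472,W[...,1]-296)<25);print('bar top',m.sum(),W[m].mean(0),np.percentile(W[m][:,2],90))
m=(abs(W[...,2]-34)<3)&(np.hypot(W[...,0]-472,W[...,1]-296)<55);print('block',cv2.minAreaRect(W[m][:,:2].astype(np.float32)),np.median(W[m][:,2]))
```

```text
[442.21892981 214.03056932 231.39725923]
bar [469.4 300.7  20.4] 0.57 [234. 139.]
stand [473.6 299.   18.6] 0.74 [236. 134.]
stand [ 4.905e+02  4.258e+02 -1.000e-01] 0.67 [120. 116.]
stand [4.700e+02 3.023e+02 2.000e-01] 0.61 [237. 135.]
bar top 352 [471.4315613  297.76179202 129.83862039] 131.94132449209513
block ((470.3763427734375, 299.2411804199219), (70.50687408447266, 70.56346130371094), 75.7923355102539) 35.26332988942232
```

View pics/w2.png

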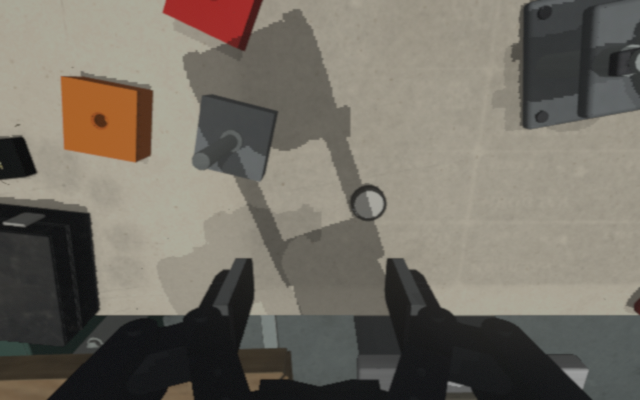

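The picture shows the bar standing in the grey block at (235,140), its top leaning by perspective to (202,160). This is the right stand. Now I grasp the bar.

Request:
{"op": "apply_moves", "data": {"rows": [[14,-42,0,0,0,0],[15,-42.5,20,0,0,0],[0,0,50,0,0,0],[0,0,50,0,0,0],[0,0,35,0,0,0]]}}

```text
time: 4.9
tool_pos: [469.7, 298.9, 73.5]
tcp_rot: [179.9, 0.1, -0.0]
ft_force: [-0.3, 0.6, -0.1]
finger_gap: 60.1
grip_force: 0.0
```

Request:
{"op": "apply_moves", "data": {"rows": [[0,0,0,0,0,0],[0,0,0,0,0,0],[0,0,0,0,0,0],[0,0,0,0,0,0],[0,0,0,0,0,0]], "fingers": 30}}

```text
time: 5.52
tool_pos: [471.4, 299.8, 77.2]
tcp_rot: [-180.0, -0.1, -0.0]
ft_force: [-0.5, -0.8, 0.4]
finger_gap: 29.9
grip_force: 0.0
```

Run:
```python
from h import *
print(sense()['tool_pos'],sense()['ft_force'])
C,K=wcam();p,d=snap('wrist')
cv2.imwrite('pics/w3.png',p[150:400,200:440,::-1])
print(wpx([471.4,298,130],C,K))
```

```text
[471.37549771 299.77486628  77.18977863] [-0.53693315 -0.75725156  0.40089602]
[323.88727661 347.59217681]
```

View pics/w3.png

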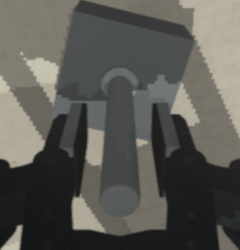

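The crop shows the bar between the open fingers, its top at about (120,200) in the crop. I close and then lift.

Request:
{"op": "apply_moves", "data": {"rows": [[0,0,0,0,0,0],[0,0,0,0,0,0],[0,0,0,0,0,0],[0,0,0,0,0,0],[0,0,0,0,0,0]], "fingers": 5, "grip_force": 80}}

```text
time: 6.2
tool_pos: [471.2, 299.7, 76.6]
tcp_rot: [-180.0, -0.0, -0.0]
ft_force: [-0.2, 1.3, 4.6]
finger_gap: 12.0
grip_force: 77.9
```

Run:
```python
from h import *
s=sense();print(s['tool_pos'],s['ft_force'],s['finger_gap'],s['grip_force'])
```

```text
[471.15401764 299.69751148  76.63770235] [-0.21228792  1.27496907  4.61795124] 11.994744602094643 77.85983204841614
```

Request:
{"op": "apply_moves", "data": {"rows": [[0,0,-20,0,0,0],[0,0,-55,0,0,0],[0,0,-60,0,0,0],[2,55,0,0,0,0],[2,55,0,0,0,0]]}}

```text
time: 6.82
tool_pos: [475.0, 188.7, 213.4]
tcp_rot: [-180.0, -0.1, 0.1]
ft_force: [0.5, -0.7, -2.1]
finger_gap: 12.1
grip_force: 78.5
```

Request:
{"op": "apply_moves", "data": {"rows": [[2,55,0,0,0,0],[2,55,0,0,0,0],[1,55,0,0,0,0],[0,55,0,0,0,0],[0,55,0,0,0,0]]}}

```text
time: 7.45
tool_pos: [479.3, -87.2, 212.3]
tcp_rot: [180.0, -0.0, -0.0]
ft_force: [0.3, 0.7, -2.1]
finger_gap: 12.2
grip_force: 78.5
```

Request:
{"op": "apply_moves", "data": {"rows": [[0,0,0,0,0,0],[0,0,0,0,0,0],[0,0,0,0,0,0],[0,0,0,0,0,0],[0,0,0,0,0,0]]}}

```text
time: 8.07
tool_pos: [479.9, -84.7, 211.3]
tcp_rot: [-180.0, 0.0, 0.1]
ft_force: [0.3, -0.6, -1.3]
finger_gap: 12.2
grip_force: 78.6
```

Run:
```python
from h import *
C,K=wcam();p,d=snap('wrist');np.savez('w4.npz',C=C,K=K,p=p,d=d)
s=sense();print(s['tool_pos'],s['ft_force'],s['finger_gap'],wpx([551,-73,110],C,K),wpx([480,-87,s['tool_pos'][2]-56],C,K))
cv2.imwrite('pics/w4.png',cv2.resize(p[0:330,120:480,::-1],None,fx=1.8,fy=1.8,interpolation=2))
```

```text
[479.87636184 -84.83896268 211.30833756] [-0.13787143 -0.48411856 -1.97099623] 11.856218607376402 [301.87013382  98.98017787] [322.53352635 220.47911537]
```

View pics/w4.png

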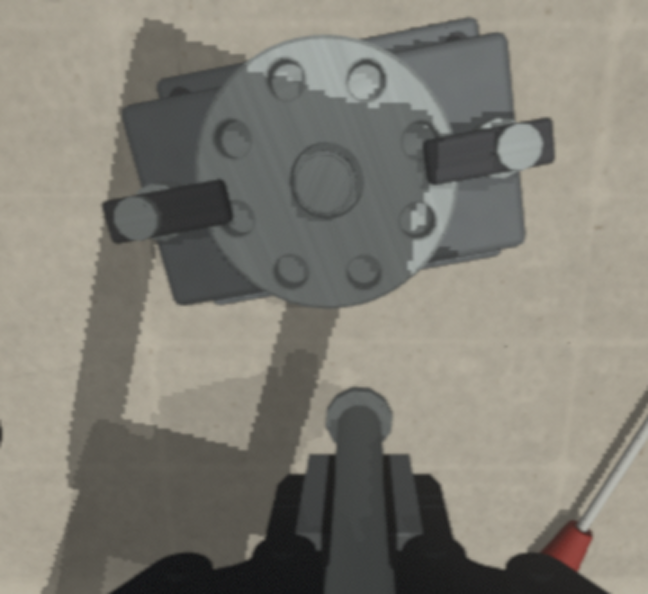

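Run:
```python
from h import *
from scipy.optimize import least_squares
z=np.load('w4.npz');C,K,d=z['C'],z['K'],z['d']
uv=np.array([(364,271),(292,270),(238,218),(235,138),(288,79),(366,80),(418,140),(416,220)])/1.8+[120,0]
P=onplane(uv,110.3,C,K)[:,:2]
f=lambda q:(P-np.c_[q[0]+q[3]*np.cos(q[2]-np.arange(8)*np.pi/4),q[1]+q[3]*np.sin(q[2]-np.arange(8)*np.pi/4)]).ravel()
r=least_squares(f,[551,-73,np.radians(202),38]);print(r.x,np.degrees(r.x[2]),r.fun.reshape(-1,2).round(1))
print(P.round(1))
v,u=np.mgrid[0:400,0:640];W=np.stack([(u-K[0,2])/K[0,0]*d,(v-K[1,2])/K[1,1]*d,d],-1)@C[:3,:3].T+C[:3,3]
R=np.hypot(W[...,0]-r.x[0],W[...,1]-r.x[1])
m=(abs(W[...,2]-110.5)<2.5)&(R<54);g=W[m]
print('top z',np.median(g[:,2]))
k=(abs(W[...,2]-122.3)<2)&(R<90)&(R>35);Q=W[k][:,:2]
for s in(1,-1):
    q=Q[(Q[:,1]-r.x[1])*s>0];print('keeper',cv2.minAreaRect(q.astype(np.float32)))
m=(W[...,2]>165)&(W[...,2]<178)&(np.hypot(W[...,0]-480,W[...,1]+85)<20);print('flange',m.sum(),cv2.minEnclosingCircle(W[m][:,:2].astype(np.float32)),np.percentile(W[m][:,2],[10,50,90]))
print(onplane((319.4,233),174,C,K))
```

```text
[550.45576211 -72.92938638   3.52431998  37.41322486] 201.92866030290855 [[-0.2 -0.1]
 [-0.1 -0.1]
 [-0.3  0. ]
 [ 0.2 -0.4]
 [ 0.3 -0.4]
 [ 0.3  0.1]
 [ 0.3  0.7]
 [-0.3  0.2]]
[[ 515.5  -87. ]
 [ 515.9  -58.4]
 [ 536.2  -38.2]
 [ 565.3  -38.9]
 [ 585.4  -59.3]
 [ 585.1  -87.5]
 [ 564.7 -107. ]
 [ 535.5 -107.1]]
top z 111.18188996648949
keeper ((539.6516723632812, -14.206905364990234), (16.006715774536133, 45.991661071777344), 10.162118911743164)
keeper ((560.8804931640625, -131.7261505126953), (15.979433059692383, 46.042415618896484), 10.226426124572754)
flange 540 ((479.9512939453125, -85.05741119384766), 10.928627014160156) [173.10276811 174.76999159 175.75545863]
[[479.94058837 -85.02522754 174.        ]]
```

Request:
{"op": "apply_moves", "data": {"rows": [[20,2,0,0,0,0],[15.3,0,15,0,0,0],[0,0,20,0,0,0],[0,0,5,0,0,0],[0,0,0,0,0,0]]}}

```text
time: 8.75
tool_pos: [514.8, -87.3, 171.2]
tcp_rot: [-180.0, 0.0, 0.0]
ft_force: [-0.4, -0.4, -1.3]
finger_gap: 12.3
grip_force: 78.6
```

Request:
{"op": "apply_moves", "data": {"rows": [[0,0,2,0,0,0],[0,0,2,0,0,0],[0,0,2,0,0,0],[0,0,1,0,0,0],[0,0,0,0,0,0]]}}

```text
time: 9.38
tool_pos: [515.0, -87.5, 164.2]
tcp_rot: [-180.0, 0.0, -0.0]
ft_force: [-0.8, 0.7, -0.6]
finger_gap: 12.2
grip_force: 78.6
```

```bash
cat > st.py <<'E'
from h import *
s=sense();x,y,z=s['tool_pos'];dx,dy=x-550.3,y+72.9
print('t',round(s['time'],1),'pos',s['tool_pos'].round(1),'rot',s['tcp_rot'].round(1),'F',s['ft_force'].round(1),'r',round(np.hypot(dx,dy),1),'ang',round(np.degrees(np.arctan2(dy,dx))%360,1),'tq',s['wrist_torque'].round(2))
E
python3 st.py
```

```text
t 9.4 pos [515.  -87.5 164.2] rot [-180.    0.   -0.] F [-0.8  0.7 -0.6] r 38.2 ang 202.5 tq [0.01 0.06 0.01]
```

Request:
{"op": "apply_moves", "data": {"rows": [[0,0,2,0,0,0],[0,0,2.5,0,0,0],[0,0,2.5,0,0,0],[0,0,2,0,0,0],[0,0,0,0,0,0]]}}

```text
time: 10.0
tool_pos: [515.0, -87.4, 155.0]
tcp_rot: [-180.0, 0.0, -0.0]
ft_force: [0.0, -0.2, -1.6]
finger_gap: 12.3
grip_force: 78.6
```

```bash
python3 st.py
python3 - <<'E'
import numpy as np
def sw(a0,a1,n):
    a=np.radians(np.linspace(a0,a1,n+1));P=np.c_[38*np.cos(a),38*np.sin(a)];D=np.diff(P,axis=0);print(a0,a1,[[round(d[0],1),round(-d[1],1)] for d in D])
sw(202,167,10);sw(167,138,10);sw(228,188,10);sw(188,138,15)
E
```

```text
t 10.0 pos [515.  -87.4 155. ] rot [-180.    0.   -0.] F [ 0.  -0.2 -1.6] r 38.2 ang 202.3 tq [-0.   -0.03 -0.02]
202 167 [[np.float64(-0.8), np.float64(-2.2)], [np.float64(-0.7), np.float64(-2.2)], [np.float64(-0.5), np.float64(-2.3)], [np.float64(-0.4), np.float64(-2.3)], [np.float64(-0.3), np.float64(-2.3)], [np.float64(-0.1), np.float64(-2.3)], [np.float64(0.0), np.float64(-2.3)], [np.float64(0.2), np.float64(-2.3)], [np.float64(0.3), np.float64(-2.3)], [np.float64(0.5), np.float64(-2.3)]]
167 138 [[np.float64(0.5), np.float64(-1.9)], [np.float64(0.6), np.float64(-1.8)], [np.float64(0.7), np.float64(-1.8)], [np.float64(0.8), np.float64(-1.8)], [np.float64(0.8), np.float64(-1.7)], [np.float64(0.9), np.float64(-1.7)], [np.float64(1.0), np.float64(-1.6)], [np.float64(1.1), np.float64(-1.6)], [np.float64(1.2), np.float64(-1.5)], [np.float64(1.3), np.float64(-1.5)]]
228 188 [[np.float64(-1.9), np.float64(-1.8)], [np.float64(-1.8), np.float64(-2.0)], [np.float64(-1.6), np.float64(-2.1)], [np.float64(-1.5), np.float64(-2.2)], [np.float64(-1.3), np.float64(-2.3)], [np.float64(-1.2), np.float64(-2.4)], [np.float64(-1.0), np.float64(-2.5)], [np.float64(-0.8), np.float64(-2.5)], [np.float64(-0.6), np.float64(-2.6)], [np.float64(-0.5), np.float64(-2.6)]]
188 138 [[np.float64(-0.2), np.float64(-2.2)], [np.float64(-0.1), np.float64(-2.2)], [np.float64(0.0), np.float64(-2.2)], [np.float64(0.1), np.float64(-2.2)], [np.float64(0.3), np.float64(-2.2)], [np.float64(0.4), np.float64(-2.2)], [np.float64(0.5), np.float64(-2.1)], [np.float64(0.6), np.float64(-2.1)], [np.float64(0.8), np.float64(-2.1)], [np.float64(0.9), np.float64(-2.0)], [np.float64(1.0), np.float64(-2.0)], [np.float64(1.1), np.float64(-1.9)], [np.float64(1.2), np.float64(-1.8)], [np.float64(1.3), np.float64(-1.8)], [np.float64(1.4), np.float64(-1.7)]]
```

Request:
{"op": "apply_moves", "data": {"rows": [[-0.8,-2.2,0,0,0,0],[-0.7,-2.2,0,0,0,0],[-0.5,-2.3,0,0,0,0],[-0.4,-2.3,0,0,0,0],[-0.3,-2.3,0,0,0,0]]}}

```text
time: 10.62
tool_pos: [512.8, -76.1, 155.5]
tcp_rot: [180.0, -0.1, -0.0]
ft_force: [3.1, -2.9, -1.8]
finger_gap: 12.3
grip_force: 78.4
```

Request:
{"op": "apply_moves", "data": {"rows": [[-0.1,-2.3,0,0,0,0],[0,-2.3,0,0,0,0],[0.2,-2.3,0,0,0,0],[0.3,-2.3,0,0,0,0],[0.5,-2.3,0,0,0,0]]}}

```text
time: 11.25
tool_pos: [513.3, -64.6, 155.4]
tcp_rot: [180.0, 0.0, -0.0]
ft_force: [2.7, -3.3, -1.0]
finger_gap: 12.1
grip_force: 78.5
```

```bash
python3 st.py
```

```text
t 11.2 pos [513.3 -64.6 155.4] rot [180.   0.  -0.] F [ 2.7 -3.3 -1. ] r 37.9 ang 167.4 tq [-0.95 -0.45 -0.01]
```

Request:
{"op": "apply_moves", "data": {"rows": [[0.5,-1.9,0,0,0,0],[0.6,-1.8,0,0,0,0],[0.7,-1.8,0,0,0,0],[0.8,-1.8,0,0,0,0],[0.8,-1.7,0,0,0,0]]}}

```text
time: 11.88
tool_pos: [516.6, -55.6, 155.1]
tcp_rot: [-180.0, 0.0, -0.0]
ft_force: [0.3, -4.4, -1.6]
finger_gap: 12.2
grip_force: 78.6
```

Request:
{"op": "apply_moves", "data": {"rows": [[0.9,-1.7,0,0,0,0],[1.0,-1.6,0,0,0,0],[1.1,-1.6,0,0,0,0],[1.2,-1.5,0,0,0,0],[1.3,-1.5,0,0,0,0]]}}

```text
time: 12.5
tool_pos: [522.1, -47.7, 155.2]
tcp_rot: [-180.0, 0.0, -0.0]
ft_force: [0.2, -4.6, -1.6]
finger_gap: 12.3
grip_force: 78.6
```

```bash
python3 st.py
```

```text
t 12.5 pos [522.1 -47.7 155.2] rot [-180.    0.   -0.] F [ 0.2 -4.6 -1.6] r 37.8 ang 138.2 tq [-1.07  0.05 -0.02]
```

Request:
{"op": "apply_moves", "data": {"rows": [[-1.2,1.4,0,0,0,0],[0,0,-15,0,0,0],[0,0,-25,0,0,0],[-20,20,0,0,0,0],[-20,20,0,0,0,0]]}}

```text
time: 13.12
tool_pos: [481.2, -89.2, 197.0]
tcp_rot: [-180.0, -0.1, 0.1]
ft_force: [0.3, -0.3, -1.3]
finger_gap: 12.4
grip_force: 78.7
```

Request:
{"op": "apply_moves", "data": {"rows": [[0,0,0,0,0,0],[0,0,0,0,0,0],[0,0,0,0,0,0],[0,0,0,0,0,0],[0,0,0,0,0,0]]}}

```text
time: 13.75
tool_pos: [481.1, -88.8, 195.2]
tcp_rot: [-180.0, 0.0, 0.0]
ft_force: [-0.2, 0.2, -1.5]
finger_gap: 11.8
grip_force: 78.7
```

```bash
cat > ph.py <<'E'
from h import *
def phase(C,K,d):
    v,u=np.mgrid[0:400,0:640];X=np.stack([(u-K[0,2])/K[0,0]*d,(v-K[1,2])/K[1,1]*d,d],-1)@C[:3,:3].T+C[:3,3]
    cp=C[:3,3];t=(110.3-cp[2])/(X[...,2]-cp[2]);Q=cp+(X-cp)*t[...,None]
    dx,dy=Q[...,0]-550.3,Q[...,1]+72.9;R=np.hypot(dx,dy);a=np.arctan2(dy,dx)
    rel=(np.degrees(a)-10.2+90)%180-90   # from clamp x axis
    m=(X[...,2]<107)&(R>30)&(R<45)&(abs(rel)<60)&(d>0)
    z=np.exp(8j*a[m]).mean();return np.degrees(np.angle(z))/8%45,abs(z),m.sum()
def bar(C,K,d,x,y,zt):
    v,u=np.mgrid[0:400,0:640];W=np.stack([(u-K[0,2])/K[0,0]*d,(v-K[1,2])/K[1,1]*d,d],-1)@C[:3,:3].T+C[:3,3]
    m=(abs(W[...,2]-zt+36)<7)&(np.hypot(W[...,0]-x,W[...,1]-y)<20)
    return cv2.minEnclosingCircle(W[m][:,:2].astype(np.float32)),np.median(W[m][:,2])-zt
E
python3 - <<'E'
from ph import *
z=np.load('w4.npz');print(phase(z['C'],z['K'],z['d']))
C,K=wcam();p,d=snap('wrist');x,y,zt=sense()['tool_pos']
ph=phase(C,K,d);print(ph,x,y,zt,bar(C,K,d,x,y,zt))
cv2.imwrite('pics/w5.png',p[:,:,::-1])
for k in range(8):
    a=ph[0]+45*k
    if 130<a<250:print(a,550.3+38*np.cos(np.radians(a))-x,-(-72.9+38*np.sin(np.radians(a))-y))
E
python3 st.py
```

```text
(np.float64(21.302611828769358), np.float64(0.7906788400147065), np.int64(1610))
(np.float64(6.828013643790162), np.float64(0.7758986241538829), np.int64(2025)) 481.11494046696896 -88.92720790817035 195.20568148478853 (((481.091552734375, -89.26404571533203), 11.000967025756836), np.float64(-36.46747184751334))
141.82801364379017 39.31101153484167 -39.51212341157128
186.82801364379017 31.454574603971082 -11.509408995206172
231.82801364379017 45.700144029629996 13.846840090018944
t 13.8 pos [481.1 -88.9 195.2] rot [-180.    0.    0.] F [-0.2  0.4 -2.4] r 71.0 ang 193.0 tq [ 0.05  0.04 -0.04]ph.py:4: RuntimeWarning: divide by zero encountered in divide
  cp=C[:3,3];t=(110.3-cp[2])/(X[...,2]-cp[2]);Q=cp+(X-cp)*t[...,None]
ph.py:4: RuntimeWarning: invalid value encountered in multiply
  cp=C[:3,3];t=(110.3-cp[2])/(X[...,2]-cp[2]);Q=cp+(X-cp)*t[...,None]
```

Request:
{"op": "apply_moves", "data": {"rows": [[25,8,0,0,0,0],[20.9,5.8,0,0,0,0],[0,0,15,0,0,0],[0,0,10,0,0,0],[0,0,0,0,0,0]]}}

```text
time: 14.42
tool_pos: [525.2, -102.4, 168.3]
tcp_rot: [-179.9, 0.2, -0.0]
ft_force: [-0.5, 0.1, -1.4]
finger_gap: 12.0
grip_force: 78.7
```

Request:
{"op": "apply_moves", "data": {"rows": [[0,0,2,0,0,0],[0,0,2,0,0,0],[0,0,2,0,0,0],[0,0,1,0,0,0],[0,0,0,0,0,0]]}}

```text
time: 15.05
tool_pos: [526.9, -103.0, 163.2]
tcp_rot: [-180.0, 0.0, -0.0]
ft_force: [-0.1, -0.5, -1.1]
finger_gap: 11.7
grip_force: 78.7
```

```bash
python3 st.py
```

```text
t 15.1 pos [ 526.9 -103.   163.2] rot [-180.    0.   -0.] F [-0.1 -0.5 -1.1] r 38.1 ang 232.1 tq [-0.02 -0.01  0.04]
```

Request:
{"op": "apply_moves", "data": {"rows": [[0,0,2,0,0,0],[0,0,2,0,0,0],[0,0,2,0,0,0],[0,0,2,0,0,0],[0,0,0,0,0,0]]}}

```text
time: 15.68
tool_pos: [526.7, -102.9, 155.0]
tcp_rot: [-180.0, 0.0, -0.0]
ft_force: [-0.6, -0.3, -0.8]
finger_gap: 12.0
grip_force: 78.7
```

```bash
python3 st.py
python3 - <<'E'
import numpy as np
def sw(a0,a1,n):
    a=np.radians(np.linspace(a0,a1,n+1));P=np.c_[38*np.cos(a),38*np.sin(a)];D=np.diff(P,axis=0);print(a0,a1,[[float(round(d[0],2)),float(round(-d[1],2))] for d in D])
sw(232,180,15);sw(180,135,15)
E
```

```text
t 15.7 pos [ 526.7 -102.9  155. ] rot [-180.    0.   -0.] F [-0.6 -0.3 -0.8] r 38.2 ang 231.9 tq [ 0.05 -0.   -0.  ]
232 180 [[-1.77, -1.47], [-1.68, -1.57], [-1.58, -1.67], [-1.47, -1.76], [-1.36, -1.85], [-1.25, -1.93], [-1.13, -2.0], [-1.01, -2.07], [-0.88, -2.12], [-0.75, -2.17], [-0.62, -2.21], [-0.48, -2.25], [-0.35, -2.27], [-0.21, -2.29], [-0.07, -2.3]]
180 135 [[0.05, -1.99], [0.16, -1.98], [0.26, -1.97], [0.36, -1.96], [0.46, -1.93], [0.57, -1.91], [0.66, -1.88], [0.76, -1.84], [0.86, -1.8], [0.95, -1.75], [1.04, -1.7], [1.13, -1.64], [1.21, -1.58], [1.29, -1.51], [1.37, -1.44]]
```

Request:
{"op": "apply_moves", "data": {"rows": [[-1.8,-1.5,0,0,0,0],[-1.7,-1.6,0,0,0,0],[-1.6,-1.7,0,0,0,0],[-1.5,-1.8,0,0,0,0],[-1.4,-1.9,0,0,0,0]]}}

```text
time: 16.3
tool_pos: [519.2, -94.3, 155.6]
tcp_rot: [180.0, -0.1, -0.0]
ft_force: [4.0, -1.5, -2.4]
finger_gap: 11.8
grip_force: 78.4
```

Request:
{"op": "apply_moves", "data": {"rows": [[-1.2,-1.9,0,0,0,0],[-1.1,-2.0,0,0,0,0],[-1.0,-2.1,0,0,0,0],[-0.9,-2.1,0,0,0,0],[-0.7,-2.1,0,0,0,0]]}}

```text
time: 16.92
tool_pos: [514.0, -84.2, 155.4]
tcp_rot: [180.0, -0.0, -0.0]
ft_force: [3.6, -2.9, -0.7]
finger_gap: 12.3
grip_force: 78.4
```

Request:
{"op": "apply_moves", "data": {"rows": [[-0.6,-2.2,0,0,0,0],[-0.4,-2.2,0,0,0,0],[-0.3,-2.3,0,0,0,0],[-0.2,-2.3,0,0,0,0],[0,-2.3,0,0,0,0]]}}

```text
time: 17.55
tool_pos: [512.4, -72.9, 155.2]
tcp_rot: [180.0, 0.0, -0.0]
ft_force: [3.4, -3.0, -1.2]
finger_gap: 12.0
grip_force: 78.6
```

```bash
python3 st.py
```

```text
t 17.6 pos [512.4 -72.9 155.2] rot [180.   0.  -0.] F [ 3.4 -3.  -1.2] r 37.9 ang 180.0 tq [-0.82 -0.68  0.  ]
```

Request:
{"op": "apply_moves", "data": {"rows": [[0.1,-1.1,0,0,0,0],[0.1,-1.1,0,0,0,0],[0.1,-1.1,0,0,0,0],[0.1,-1.1,0,0,0,0],[0.1,-1.1,0,0,0,0]]}}

```text
time: 18.18
tool_pos: [513.0, -67.4, 155.1]
tcp_rot: [180.0, 0.0, -0.0]
ft_force: [1.6, -2.9, -3.3]
finger_gap: 11.9
grip_force: 78.5
```

Request:
{"op": "apply_moves", "data": {"rows": [[0.07,-0.33,0,0,0,0],[0.07,-0.33,0,0,0,0],[0.07,-0.33,0,0,0,0],[0.07,-0.33,0,0,0,0],[0.07,-0.33,0,0,0,0]]}}

```text
time: 18.8
tool_pos: [513.3, -65.8, 155.2]
tcp_rot: [-180.0, 0.0, -0.0]
ft_force: [1.8, -3.4, -2.0]
finger_gap: 12.1
grip_force: 78.5
```

Request:
{"op": "apply_moves", "data": {"rows": [[0.08,-0.33,0,0,0,0],[0.08,-0.33,0,0,0,0],[0.08,-0.33,0,0,0,0],[0.08,-0.33,0,0,0,0],[0.08,-0.33,0,0,0,0]]}}

```text
time: 19.42
tool_pos: [513.8, -64.2, 155.3]
tcp_rot: [180.0, 0.0, -0.0]
ft_force: [1.5, -3.8, -3.1]
finger_gap: 12.2
grip_force: 78.5
```

Request:
{"op": "apply_moves", "data": {"rows": [[0.09,-0.33,0,0,0,0],[0.09,-0.33,0,0,0,0],[0.09,-0.33,0,0,0,0],[0.09,-0.33,0,0,0,0],[0.09,-0.33,0,0,0,0]]}}

```text
time: 20.05
tool_pos: [514.3, -62.5, 155.3]
tcp_rot: [180.0, -0.0, -0.0]
ft_force: [0.7, -4.1, -3.2]
finger_gap: 12.1
grip_force: 78.5
```

Request:
{"op": "apply_moves", "data": {"rows": [[0.11,-0.33,0,0,0,0],[0.11,-0.33,0,0,0,0],[0.11,-0.33,0,0,0,0],[0.11,-0.33,0,0,0,0],[0.11,-0.33,0,0,0,0]]}}

```text
time: 20.68
tool_pos: [514.8, -60.9, 155.4]
tcp_rot: [180.0, -0.0, -0.0]
ft_force: [1.9, -4.3, -2.9]
finger_gap: 11.9
grip_force: 78.5
```

Request:
{"op": "apply_moves", "data": {"rows": [[0.12,-0.32,0,0,0,0],[0.12,-0.32,0,0,0,0],[0.12,-0.32,0,0,0,0],[0.12,-0.32,0,0,0,0],[0.12,-0.32,0,0,0,0]]}}

```text
time: 21.3
tool_pos: [515.4, -59.3, 155.3]
tcp_rot: [180.0, -0.0, -0.0]
ft_force: [1.4, -4.6, -1.5]
finger_gap: 11.9
grip_force: 78.6
```

Request:
{"op": "apply_moves", "data": {"rows": [[0.14,-0.31,0,0,0,0],[0.14,-0.31,0,0,0,0],[0.14,-0.31,0,0,0,0],[0.14,-0.31,0,0,0,0],[0.14,-0.31,0,0,0,0]]}}

```text
time: 21.92
tool_pos: [516.1, -57.7, 155.3]
tcp_rot: [-180.0, 0.0, -0.0]
ft_force: [1.0, -4.7, -1.7]
finger_gap: 11.9
grip_force: 78.7
```

Request:
{"op": "apply_moves", "data": {"rows": [[0.15,-0.31,0,0,0,0],[0.15,-0.31,0,0,0,0],[0.15,-0.31,0,0,0,0],[0.15,-0.31,0,0,0,0],[0.15,-0.31,0,0,0,0]]}}

```text
time: 22.55
tool_pos: [516.8, -56.1, 155.3]
tcp_rot: [-180.0, 0.0, -0.0]
ft_force: [1.2, -4.4, -1.0]
finger_gap: 12.2
grip_force: 78.7
```

Request:
{"op": "apply_moves", "data": {"rows": [[0.16,-0.3,0,0,0,0],[0.16,-0.3,0,0,0,0],[0.16,-0.3,0,0,0,0],[0.16,-0.3,0,0,0,0],[0.16,-0.3,0,0,0,0]]}}

```text
time: 23.18
tool_pos: [517.6, -54.7, 155.3]
tcp_rot: [180.0, 0.0, -0.0]
ft_force: [0.9, -4.6, -1.3]
finger_gap: 12.1
grip_force: 78.7
```

Request:
{"op": "apply_moves", "data": {"rows": [[0.17,-0.3,0,0,0,0],[0.17,-0.3,0,0,0,0],[0.17,-0.3,0,0,0,0],[0.17,-0.3,0,0,0,0],[0.17,-0.3,0,0,0,0]]}}

```text
time: 23.8
tool_pos: [518.5, -53.1, 155.3]
tcp_rot: [-180.0, 0.0, -0.0]
ft_force: [0.5, -4.4, -0.6]
finger_gap: 12.3
grip_force: 78.7
```

Request:
{"op": "apply_moves", "data": {"rows": [[0.18,-0.28,0,0,0,0],[0.18,-0.28,0,0,0,0],[0.18,-0.28,0,0,0,0],[0.18,-0.28,0,0,0,0],[0.18,-0.28,0,0,0,0]]}}

```text
time: 24.42
tool_pos: [519.4, -51.7, 155.3]
tcp_rot: [-180.0, 0.0, -0.0]
ft_force: [0.6, -3.8, -2.1]
finger_gap: 12.3
grip_force: 78.6
```

Request:
{"op": "apply_moves", "data": {"rows": [[0.2,-0.27,0,0,0,0],[0.2,-0.27,0,0,0,0],[0.2,-0.27,0,0,0,0],[0.2,-0.27,0,0,0,0],[0.2,-0.27,0,0,0,0]]}}

```text
time: 25.05
tool_pos: [520.4, -50.4, 155.3]
tcp_rot: [180.0, 0.0, -0.0]
ft_force: [0.7, -4.5, -0.3]
finger_gap: 12.2
grip_force: 78.6
```

Request:
{"op": "apply_moves", "data": {"rows": [[0.21,-0.26,0,0,0,0],[0.21,-0.26,0,0,0,0],[0.21,-0.26,0,0,0,0],[0.21,-0.26,0,0,0,0],[0.21,-0.26,0,0,0,0]]}}

```text
time: 25.68
tool_pos: [521.4, -49.1, 155.2]
tcp_rot: [-180.0, 0.0, -0.0]
ft_force: [0.4, -3.5, -1.6]
finger_gap: 11.9
grip_force: 78.6
```

Request:
{"op": "apply_moves", "data": {"rows": [[-1.2,1.4,0,0,0,0],[0,0,-15,0,0,0],[0,0,-25,0,0,0],[-20,20,0,0,0,0],[-20,20,0,0,0,0]]}}

```text
time: 26.3
tool_pos: [480.4, -90.5, 197.0]
tcp_rot: [-180.0, -0.1, 0.1]
ft_force: [0.0, -0.7, -1.1]
finger_gap: 12.0
grip_force: 78.7
```

Request:
{"op": "apply_moves", "data": {"rows": [[0,0,0,0,0,0],[0,0,0,0,0,0],[0,0,0,0,0,0],[0,0,0,0,0,0],[0,0,0,0,0,0]]}}

```text
time: 26.92
tool_pos: [480.3, -90.2, 195.2]
tcp_rot: [-180.0, 0.0, 0.0]
ft_force: [-0.7, 0.1, -1.4]
finger_gap: 11.7
grip_force: 78.7
```

```bash
python3 -W ignore - <<'E'
from ph import *
C,K=wcam();p,d=snap('wrist');x,y,zt=sense()['tool_pos']
ph=phase(C,K,d);print(ph,x,y,zt,bar(C,K,d,x,y,zt))
for k in range(8):
    a=ph[0]+.4+45*k
    if 130<a<250:print(a,550.3+38*np.cos(np.radians(a))-x,-(-72.9+38*np.sin(np.radians(a))-y))
E
```

```text
(np.float64(9.815350440317788), np.float64(0.775205871397467), np.int64(2032)) 480.2973720874731 -90.28641514656503 195.18815001418608 (((480.2762451171875, -90.548583984375), 10.939849853515625), np.float64(-36.39723821199232))
145.2153504403178 38.79314876610175 -39.06516998647345
190.2153504403178 32.6049990158096 -10.64717535980759
235.2153504403178 48.32387307261837 13.823063999860125
```

Request:
{"op": "apply_moves", "data": {"rows": [[25,8,0,0,0,0],[23.3,5.6,0,0,0,0],[0,0,15,0,0,0],[0,0,8,0,0,0],[0,0,0,0,0,0]]}}

```text
time: 27.6
tool_pos: [527.0, -103.7, 170.7]
tcp_rot: [-180.0, 0.2, -0.0]
ft_force: [-0.7, 0.2, -1.2]
finger_gap: 11.8
grip_force: 78.7
```

Request:
{"op": "apply_moves", "data": {"rows": [[0,0,2,0,0,0],[0,0,2,0,0,0],[0,0,2,0,0,0],[0,0,2,0,0,0],[0,0,1,0,0,0]]}}

```text
time: 28.22
tool_pos: [528.5, -104.1, 163.1]
tcp_rot: [-180.0, 0.0, -0.0]
ft_force: [-0.2, 0.0, -1.3]
finger_gap: 12.4
grip_force: 78.7
```

```bash
python3 st.py
```

```text
t 28.2 pos [ 528.5 -104.1  163.1] rot [-180.    0.   -0.] F [-0.2  0.  -1.3] r 38.1 ang 235.0 tq [ 0.   -0.02 -0.01]
```

Request:
{"op": "apply_moves", "data": {"rows": [[0,0,2.5,0,0,0],[0,0,2.5,0,0,0],[0,0,2.5,0,0,0],[0,0,0.4,0,0,0],[0,0,0,0,0,0]]}}

```text
time: 28.85
tool_pos: [528.5, -104.1, 155.4]
tcp_rot: [-180.0, 0.0, -0.0]
ft_force: [0.0, -0.6, -1.3]
finger_gap: 12.0
grip_force: 78.7
```

Request:
{"op": "apply_moves", "data": {"rows": [[-0.3,-0.2,0,0,0,0],[-0.3,-0.2,0,0,0,0],[-0.3,-0.2,0,0,0,0],[-0.3,-0.2,0,0,0,0],[-0.3,-0.2,0,0,0,0]]}}

```text
time: 29.48
tool_pos: [527.0, -103.1, 155.4]
tcp_rot: [180.0, -0.0, -0.0]
ft_force: [-0.3, -0.4, -1.3]
finger_gap: 12.0
grip_force: 78.7
```

Request:
{"op": "apply_moves", "data": {"rows": [[-0.27,-0.2,0,0,0,0],[-0.27,-0.2,0,0,0,0],[-0.27,-0.2,0,0,0,0],[-0.27,-0.2,0,0,0,0],[-0.27,-0.2,0,0,0,0]]}}

```text
time: 30.1
tool_pos: [525.8, -102.2, 155.5]
tcp_rot: [180.0, -0.0, -0.0]
ft_force: [2.9, -1.9, -1.6]
finger_gap: 11.9
grip_force: 78.7
```

Request:
{"op": "apply_moves", "data": {"rows": [[-0.25,-0.22,0,0,0,0],[-0.25,-0.22,0,0,0,0],[-0.25,-0.22,0,0,0,0],[-0.25,-0.22,0,0,0,0],[-0.25,-0.22,0,0,0,0]]}}

```text
time: 30.72
tool_pos: [524.5, -101.0, 155.5]
tcp_rot: [-180.0, -0.0, -0.0]
ft_force: [3.1, -2.3, -2.8]
finger_gap: 12.1
grip_force: 78.7
```

Request:
{"op": "apply_moves", "data": {"rows": [[-0.24,-0.23,0,0,0,0],[-0.24,-0.23,0,0,0,0],[-0.24,-0.23,0,0,0,0],[-0.24,-0.23,0,0,0,0],[-0.24,-0.23,0,0,0,0]]}}

```text
time: 31.35
tool_pos: [523.3, -99.8, 155.4]
tcp_rot: [-180.0, -0.0, -0.0]
ft_force: [3.3, -1.2, -2.3]
finger_gap: 11.8
grip_force: 78.7
```

Request:
{"op": "apply_moves", "data": {"rows": [[-0.23,-0.24,0,0,0,0],[-0.23,-0.24,0,0,0,0],[-0.23,-0.24,0,0,0,0],[-0.23,-0.24,0,0,0,0],[-0.23,-0.24,0,0,0,0]]}}

```text
time: 31.98
tool_pos: [522.1, -98.6, 155.5]
tcp_rot: [-180.0, -0.0, -0.0]
ft_force: [4.5, -1.3, -2.4]
finger_gap: 12.1
grip_force: 78.7
```

Request:
{"op": "apply_moves", "data": {"rows": [[-0.22,-0.25,0,0,0,0],[-0.22,-0.25,0,0,0,0],[-0.22,-0.25,0,0,0,0],[-0.22,-0.25,0,0,0,0],[-0.22,-0.25,0,0,0,0]]}}

```text
time: 32.6
tool_pos: [521.0, -97.5, 155.4]
tcp_rot: [180.0, -0.0, -0.0]
ft_force: [3.9, -0.9, -2.1]
finger_gap: 12.0
grip_force: 78.7
```

Request:
{"op": "apply_moves", "data": {"rows": [[-0.2,-0.26,0,0,0,0],[-0.2,-0.26,0,0,0,0],[-0.2,-0.26,0,0,0,0],[-0.2,-0.26,0,0,0,0],[-0.2,-0.26,0,0,0,0]]}}

```text
time: 33.22
tool_pos: [520.0, -96.1, 155.4]
tcp_rot: [180.0, -0.0, -0.0]
ft_force: [5.4, -1.0, -0.5]
finger_gap: 11.8
grip_force: 78.7
```

Request:
{"op": "apply_moves", "data": {"rows": [[-0.17,-0.27,0,0,0,0],[-0.17,-0.27,0,0,0,0],[-0.17,-0.27,0,0,0,0],[-0.17,-0.27,0,0,0,0],[-0.17,-0.27,0,0,0,0]]}}

```text
time: 33.85
tool_pos: [519.2, -95.0, 155.4]
tcp_rot: [180.0, -0.0, -0.0]
ft_force: [4.7, -3.3, -2.0]
finger_gap: 12.1
grip_force: 78.7
```

Request:
{"op": "apply_moves", "data": {"rows": [[-0.16,-0.27,0,0,0,0],[-0.16,-0.27,0,0,0,0],[-0.1,-0.2,0,0,0,0],[0,0,0,0,0,0],[0,0,0,0,0,0]]}}

```text
time: 34.48
tool_pos: [519.0, -94.8, 155.5]
tcp_rot: [179.9, -0.1, -0.0]
ft_force: [5.4, -4.6, -3.1]
finger_gap: 12.0
grip_force: 78.5
```

Request:
{"op": "apply_moves", "data": {"rows": [[-0.17,-0.27,0,0,0,0],[-0.17,-0.27,0,0,0,0],[-0.17,-0.27,0,0,0,0],[0,0,0,0,0,0],[0,0,0,0,0,0]]}}

```text
time: 35.1
tool_pos: [518.8, -94.5, 155.6]
tcp_rot: [179.9, -0.1, -0.0]
ft_force: [7.7, -8.4, -4.5]
finger_gap: 12.2
grip_force: 78.5
```

The force is now climbing steeply (about 11 N along the sweep, against 4 N of friction, and the arm is hardly advancing). This is the stop, at about 2.9 rad of turn. I ease off and withdraw.

Request:
{"op": "apply_moves", "data": {"rows": [[0.4,0.6,0,0,0,0],[0.4,0.6,0,0,0,0],[0.4,0.6,0,0,0,0],[0,0,0,0,0,0],[0,0,0,0,0,0]]}}

```text
time: 35.72
tool_pos: [519.3, -95.1, 155.4]
tcp_rot: [180.0, 0.0, -0.0]
ft_force: [3.3, -1.7, -0.0]
finger_gap: 12.4
grip_force: 78.8
```

```bash
python3 st.py
```

```text
t 35.7 pos [519.3 -95.1 155.4] rot [180.   0.  -0.] F [ 3.3 -1.7 -0. ] r 38.1 ang 215.6 tq [-0.44 -0.84 -0.03]
```

Request:
{"op": "apply_moves", "data": {"rows": [[0.7,1,0,0,0,0],[0,0,-5,0,0,0],[0,0,-20,0,0,0],[0,0,-30,0,0,0],[-30,0,0,0,0,0]]}}

```text
time: 36.35
tool_pos: [491.5, -96.1, 213.4]
tcp_rot: [180.0, -0.2, 0.0]
ft_force: [-0.9, -0.2, -1.2]
finger_gap: 12.2
grip_force: 78.7
```

Request:
{"op": "apply_moves", "data": {"rows": [[-19,-50,0,0,0,0],[0,-55,0,0,0,0],[0,-60,0,0,0,0],[0,-60,0,0,0,0],[0,-60,0,0,0,0]]}}

```text
time: 36.98
tool_pos: [470.1, 190.9, 210.5]
tcp_rot: [180.0, 0.1, -0.0]
ft_force: [1.6, -0.6, -0.6]
finger_gap: 12.2
grip_force: 78.7
```

Request:
{"op": "apply_moves", "data": {"rows": [[0,-60,0,0,0,0],[0,-50,0,0,0,0],[0,0,0,0,0,0],[0,0,0,0,0,0],[0,0,0,0,0,0]]}}

```text
time: 37.6
tool_pos: [471.2, 297.8, 210.4]
tcp_rot: [180.0, 0.0, -0.1]
ft_force: [-0.0, 0.4, -0.5]
finger_gap: 12.4
grip_force: 78.8
```

```bash
python3 -W ignore - <<'E'
from ph import *
C,K=wcam();p,d=snap('wrist','w6.png');x,y,zt=sense()['tool_pos']
print(x,y,zt,bar(C,K,d,x,y,zt),'to home',471.2-x,-(299.7-y),zt-76.6)
E
python3 st.py
```

```text
471.2840780441132 297.80718725864523 210.4556711882655 (((471.1595458984375, 297.5050354003906), 10.968891143798828), np.float64(-36.44368772690831)) to home -0.0840780441131983 -1.89281274135476 133.85567118826552
t 37.6 pos [471.3 297.8 210.5] rot [ 1.8e+02  0.0e+00 -1.0e-01] F [ 0.3 -1.2 -0.7] r 379.0 ang 102.0 tq [ 0.05 -0.05 -0.01]
```

Request:
{"op": "apply_moves", "data": {"rows": [[0,-1.8,0,0,0,0],[0,0,50,0,0,0],[0,0,50,0,0,0],[0,0,15,0,0,0],[0,0,0,0,0,0]]}}

```text
time: 38.28
tool_pos: [470.8, 300.3, 95.1]
tcp_rot: [180.0, 0.1, -0.0]
ft_force: [0.1, -0.9, -1.6]
finger_gap: 11.9
grip_force: 78.8
```

Request:
{"op": "apply_moves", "data": {"rows": [[0,0,2,0,0,0],[0,0,2,0,0,0],[0,0,2,0,0,0],[0,0,2,0,0,0],[0,0,2,0,0,0]]}}

```text
time: 38.9
tool_pos: [471.2, 300.8, 85.3]
tcp_rot: [-180.0, -0.0, -0.0]
ft_force: [-0.3, -1.2, -1.4]
finger_gap: 12.2
grip_force: 78.8
```

```bash
python3 st.py
```

```text
t 38.9 pos [471.2 300.8  85.3] rot [-180.   -0.   -0.] F [-0.3 -1.2 -1.4] r 382.0 ang 102.0 tq [-0.06  0.05  0.02]
```

Request:
{"op": "apply_moves", "data": {"rows": [[0,1,2,0,0,0],[0,0,2,0,0,0],[0,0,2,0,0,0],[0,0,1.5,0,0,0],[0,0,0.8,0,0,0]]}}

```text
time: 39.52
tool_pos: [471.1, 299.8, 77.0]
tcp_rot: [180.0, 0.0, -0.0]
ft_force: [-0.6, 0.2, -0.9]
finger_gap: 11.9
grip_force: 78.8
```

```bash
python3 st.py
```

```text
t 39.5 pos [471.1 299.8  77. ] rot [180.   0.  -0.] F [-0.6  0.2 -0.9] r 381.0 ang 102.0 tq [-0.01 -0.    0.02]
```

Down to home height. I release and retreat upward.

Request:
{"op": "apply_moves", "data": {"rows": [[0,0,0.4,0,0,0],[0,0,0,0,0,0],[0,0,0,0,0,0],[0,0,0,0,0,0],[0,0,0,0,0,0]]}}

```text
time: 40.15
tool_pos: [471.2, 299.8, 76.8]
tcp_rot: [-180.0, -0.0, -0.0]
ft_force: [0.5, 0.2, -0.9]
finger_gap: 11.9
grip_force: 78.8
```

Request:
{"op": "apply_moves", "data": {"rows": [[0,0,0,0,0,0],[0,0,0,0,0,0],[0,0,0,0,0,0],[0,0,0,0,0,0],[0,0,0,0,0,0]], "fingers": 60}}

```text
time: 40.78
tool_pos: [471.2, 299.8, 76.7]
tcp_rot: [180.0, -0.0, -0.0]
ft_force: [0.6, -0.7, -0.6]
finger_gap: 60.2
grip_force: 0.0
```

Request:
{"op": "apply_moves", "data": {"rows": [[0,0,-20,0,0,0],[0,0,-50,0,0,0],[0,0,-50,0,0,0],[-20,40,-20,0,0,0],[-10,45,0,0,0,0]]}}

```text
time: 41.4
tool_pos: [442.1, 215.0, 221.2]
tcp_rot: [-179.9, -0.3, 0.1]
ft_force: [0.3, -1.4, -0.5]
finger_gap: 60.2
grip_force: 0.0
```

Request:
{"op": "apply_moves", "data": {"rows": [[0,0,0,0,0,0],[0,0,0,0,0,0],[0,0,0,0,0,0],[0,0,0,0,0,0],[0,0,0,0,0,0]]}}

```text
time: 42.02
tool_pos: [441.1, 215.2, 216.5]
tcp_rot: [180.0, 0.0, 0.0]
ft_force: [0.9, -0.1, 0.2]
finger_gap: 60.1
grip_force: 0.0
```

Run:
```python
from h import *
C,K=wcam();p,d=snap('wrist','w7.png')
v,u=np.mgrid[0:400,0:640];W=np.stack([(u-K[0,2])/K[0,0]*d,(v-K[1,2])/K[1,1]*d,d],-1)@C[:3,:3].T+C[:3,3]
near=np.hypot(W[...,0]-471,W[...,1]-299)
m=(W[...,2]>121)&(near<25);print('bar top',m.sum(),W[m].mean(0),np.percentile(W[m][:,2],90))
m=(W[...,2]>60)&(W[...,2]<90)&(near<25);print('mid',W[m].mean(0))
m=(abs(W[...,2]-34)<3)&(near<55);print('block',cv2.minAreaRect(W[m][:,:2].astype(np.float32))[0])
print(sense()['time'],sense()['tool_pos'])
```

```text
bar top 399 [471.73355548 297.86188367 129.79143398] 131.9006424204505
mid [473.66841555 294.62566581  75.8336656 ]
block (470.4569091796875, 299.30938720703125)
42.075 [441.06001828 215.10532605 216.45618267]
```

View pics/w7.png

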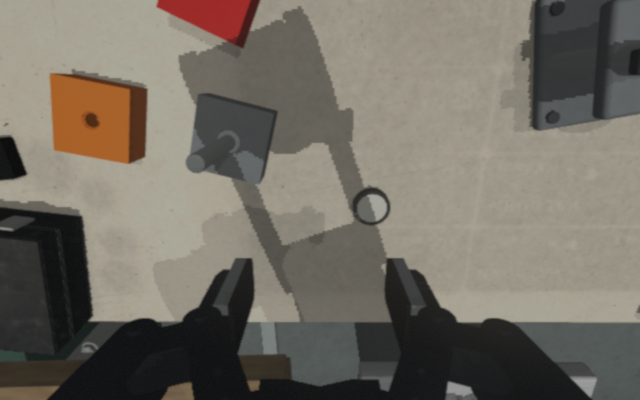

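The picture shows the bar upright in the grey stand at (228,140), its top at the same height as at the start (131.9 mm). The hand is free.

```bash
python3 -c "
from bench import job
print(job.hand_in())"
```

```text
the job is handed in; nothing more can be done
None
```

The disc is clamped: I turned the collar about 2.9 rad with the bar until the force climbed to about 11 N at the stop. The bar is back upright in its grey stand, and I handed the job in at about 42 s; no verdict came back.

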